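Set the polariscope's analyser to the red mark and take a reading

TASK

With the fingertips, gently push the upright pin of the polariscope's lever around its arc until the ring's pointer points at the middle of the red marker on the scale (not the yellow one); push only, do not pinch the pin. Then, leaving the lever there, press the green button of the light meter fully down to take the reading, and let go. Do not shift the blue bin and its weight, the weight hanger or the dark blue case.

Things in the scene. Friction and masses are not known exactly. Their poses are not given: they have to be found in the camera images.
- stage: Polariscope stage, fixed to the bench: navy plate 260 x 260 mm carrying a white graduated disc of 252 mm diameter whose top is 36 mm above the bench. Origin: bench level, at the centre, straight below the ring's vertical pivot axis. z up; the lever points along the stage's +x axis when its joint reads 0.
- analyser (a joint): Angle of the rotating analyser ring and its lever about the vertical pivot, rad, 0 along the stage's +x axis, growing anticlockwise seen from above; turns from -2.3 to 2.3. It starts between -0.6 and 0.6. It has a little friction (about 1 N at the pin) and stays where it is left.
- pointer_tip (a point): Outer end of the black pointer at the end of the lever, 99 mm from the pivot axis, 46 mm above the bench. Its x axis points outward along the lever, y anticlockwise. The black ring is 120 mm across with its top 50 mm above the bench; the aluminium lever is 12 mm wide, top 50 mm above the bench.
- pin_top (a point): Centre of the top of the upright steel pin (black cap) on the lever: 10 mm diameter, 80 mm from the pivot axis, standing from 50 mm to 83 mm above the bench. This is what is pushed, sideways, from either side; pushing or squeezing it with 20 N or more in all (both fingers added) counts as pinching or rough handling.
- red_marker: Red round marker, 14 mm diameter, 4 mm high, fixed on the white disc, 111 to 119 mm from the pivot axis, near +90 or near -90 degrees (within 20) from the stage's +x axis. Origin: centre of its underside, 36 mm above the bench. The pointer is on it when the line from the pivot through the pointer passes within 5 mm of this centre.
- yellow_marker: Yellow marker, same size, on the opposite side of the disc: the wrong one. Origin: centre of its underside.
- meter: Light meter in its cradle, fixed to the bench, 150 mm long (x) by 70 mm wide (y), body top 30 mm high. Origin: centre of its underside. It stands to the left or the right of the stage.
- read_button_top (a point): Centre of the top of the meter's green push button, 24 mm diameter, 52 mm above the bench when up, 25 mm from the meter centre toward its -x end, in a black housing of 40 mm diameter whose top is 42 mm above the bench; it is pressed straight down.
- read_button (a joint): Travel of the green button, m: 0 up, 0.006 fully down; its spring takes 4 N when fully down and it springs back. A reading counts from 0.0045.
- bin: Blue open bin, 130 x 95 x 55 mm, loose, on the other side of the stage from the meter; leave alone. Origin: centre of its underside.
- bin_weight: Steel weight, 28 mm diameter, 30 mm high, standing in the bin; leave alone. Origin: centre of its underside.
- hanger: Loose slotted-weight hanger, 36 mm diameter at the foot, about 92 mm high; leave alone. Origin: centre of its underside.
- case: Loose dark blue accessory case, 85 x 65 x 28 mm; leave alone. Origin: centre of its underside.

How it is judged:
By the outcome, as a careful person would: the job done as asked, in the order asked, and still so for the second after the job is handed in, with the robot touching nothing.
It also fails if it takes over 61 s, if anything falls off the work surface, if the arm or the gripper's body presses on something with over 40 N, if the wrist force passes 120 N, or if a joint passes its speed limit or range.

ROBOT

A 6-joint arm with a two-finger parallel gripper is mounted at the origin on the work surface. World frame = base frame: x ahead of the robot, y to its left, z up, the work surface at z = 0. Lengths are in mm, angles in rad, forces in N, time in s.
With the tool pointing down it reaches from about 350 to 775 mm from the base axis. Payload 5.5 kg.
Tool frame: the origin (TCP) lies on the centre line of the jaws, within the pads' length; the fingertips stand 25 mm ahead of it and the grasp point (between the pads) lies 6 mm ahead of it; y points along the fingers, x is the direction in which the jaws open and shut, and the axes are right-handed (so a half turn about y gives the same grasp; the last joint's range is limited). The gripper opens to 85 mm and grips with 20 to 120 N. Pads are 22 mm wide; open, the fingers measure 114 mm over their backs; the gripper's body (76 mm by 85 mm) begins 54 mm behind the grasp point. The pads swing forward as they close: fully open they stand 13 mm farther back than shut.
Start: joints at [1.073, 0.313, 0.046, 1.304, 0, 1.431], TCP at [201.399, 538.616, 256.323] pointing down, gripper open.
Joint ranges: [-2.76, 2.76], [-0.86, 1.69], [-1.03, 1.26], [-2.2, 2.34], [-1.47, 1.5], [-3.14, 3.14]. Speed limits (rad/s): [2.57, 2.57, 3.14, 3.14, 3.14, 3.14].

INTERFACE

Orientations are given as a rotation vector (axis times angle).
In Python, from station import monitor, capture, ticket gives the robot as it stands.
- The arm moves only by the shell command python3 -m inch 'ROWS'. ROWS is JSON, a list of rows, each a list of 7 numbers: the shift along the tool's x, y, z in units of 0.15 m (1.0 is 0.15 m), then the turn, a rotation vector about the tool's x, y, z in units of 360 degrees (1.0 is 360 degrees), then the gripper's target within -1 to 1 (fully open at 1, half-way at 0, shut at -1). A call has exactly 8 rows; each row shifts and turns the commanded pose from where the row before left it, along the tool's axes as they then stand; what a row does not reach is not made up. A row lasts 1/10 s, in which the tool goes at most 50 mm and 8.59 degrees, less where a joint would pass 70% of its speed; a pose out of reach is approached as far as the arm can. A call with a number of a shift or a turn outside -1 to 1 is refused whole. A call with a gripper value outside its range is refused whole. The fingers move at their own pace and stop on an object; the grip force is fixed at half the most. Time passes only in rows, so rows that do not move let the fingers close, or fill a call up. It gives the time, the measured TCP pose, the force and the opening at its end, in the units of the state.
- monitor.read_state(): the state, without advancing time (a new reading comes with each control period).
- capture(name): name is "scene" or "top"; returns a dict with "pixels" (420x560x3 uint8, red, green, blue), "intrinsics" (3x3 intrinsics, pixels), "distortion" ([k1, k2, p1, p2, k3] as OpenCV has them; the pictures are not rectified), "xyz" and "attitude" of the camera in the world. Camera axes: x right, y down, z forward; pixel columns grow to the right and rows downward; lengths in mm; the calibration is good to about 2 mm. A picture is of the moment at which its call begins. There is no depth.
- ticket.close_job(): hands the job in, once; it reports no verdict.
The state is a dict: "clock": time; "q": joint angles; "dq": joint speeds; "joint_efforts": joint torques, N m; "eef_pos": TCP position; "eef_rot": TCP orientation; "contact_force": force on the tool from outside, world axes, zero at the start; "wrist_torque": the same for the moment, N m; "gripper_width": finger opening in mm.
Only numpy, scipy, OpenCV 4.12 (cv2) and the standard library are available. Lean on these libraries where they do the work, as an engineer would, in place of code of your own. Each camera call takes 0.05 s, during which the arm holds its last target. There are 200 camera calls.

## Working session

There is one attempt and no reset: what is moved stays moved. The work goes in short steps, Python scripts to look and compute and a shell command to move; the robot and the scene stay as the last step left them, time stands still between calls to the robot, and variables do not carry over. Pictures are saved under pics/ and viewed, and the job is handed in when it is done.

```bash
ls; mkdir -p pics
python3 - <<'E'
from station import monitor, capture
import cv2,pickle
s=monitor.read_state(); print(s)
for n in ("scene","top"):
    c=capture(n); pickle.dump(c,open(f"{n}0.pkl","wb")); cv2.imwrite(f"pics/{n}0.png",c["pixels"][:,:,::-1]); print(n,c["xyz"],c["attitude"],c["intrinsics"],c["distortion"])
E
```

```text
pics
{'clock': 0.0, 'q': array([1.07340698e+00, 3.14019121e-01, 4.49760785e-02, 1.30358578e+00,
       6.73007187e-06, 1.43121440e+00]), 'dq': array([ 0.00065488,  0.00032841,  0.00018961,  0.00095521, -0.00072924,
       -0.00021439]), 'joint_efforts': array([-1.40266457e-04, -4.80628538e+01,  2.98532510e+01,  1.94212329e-02,
       -3.89715115e-04,  6.00026823e-06]), 'eef_pos': array([201.1528498 , 538.17559355, 255.39698434]), 'eef_rot': array([-1.3583324 , -0.94046997,  0.9431788 ]), 'contact_force': array([0.43276441, 0.47162596, 0.64482594]), 'wrist_torque': array([-0.00464769, -0.0082762 , -0.02457422]), 'gripper_width': 85.22652354620547}
scene [ 841.12071784 -569.19292891  654.32755458] [-2.23527086 -0.5185378   0.25580779] [[393.31676799   0.         276.05195949]
 [  0.         393.31676799 209.45003078]
 [  0.           0.           1.        ]] [-0.10048722  0.          0.          0.          0.        ]
top [ 422.79420934   -1.93769136 1138.11535002] [-2.14131662  2.15982134 -0.1238014 ] [[536.81556903   0.         274.90230896]
 [  0.         536.81556903 214.39423654]
 [  0.           0.           1.        ]] [-0.00579972  0.          0.          0.          0.        ]
```

View pics/scene0.png

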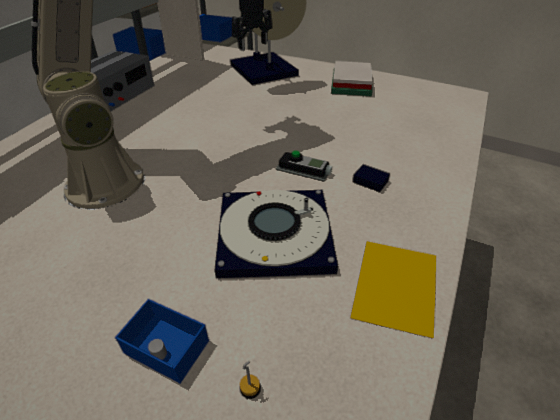

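View pics/top0.png

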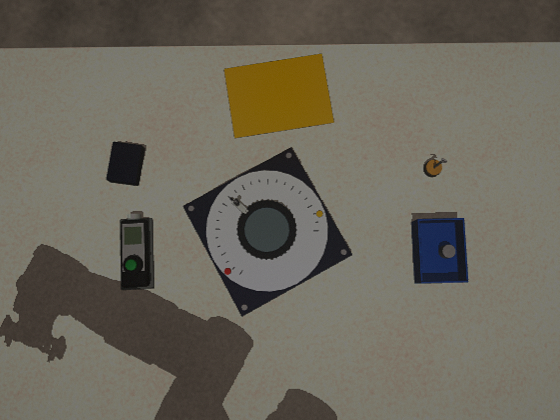

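The top view shows the disc centred near (266,230), the pointer and pin at upper left near (235,201), red at (228,271), yellow at (320,213) and the green button at (131,264). The bin, hanger and case are well apart from these. Next I'll turn these into positions.

```bash
cat > h.py <<'E'
import numpy as np,cv2,pickle
from scipy.spatial.transform import Rotation as R
def ray(c,uv):
    p=cv2.undistortPoints(np.array([[uv]],float),np.array(c["intrinsics"]),np.array(c["distortion"]))[0,0]
    M=R.from_rotvec(c["attitude"]).as_matrix(); return np.array(c["xyz"],float),M@np.array([p[0],p[1],1])
def onz(c,uv,z):
    o,d=ray(c,uv); return o+d*(z-o[2])/d[2]
def two(c1,u1,c2,u2):
    o1,d1=ray(c1,u1);o2,d2=ray(c2,u2)
    t=np.linalg.lstsq(np.c_[d1,-d2],o2-o1,rcond=None)[0]
    a=o1+t[0]*d1;b=o2+t[1]*d2; return (a+b)/2,np.linalg.norm(a-b)
def blobs(c,lo,hi,minA=8):
    h=cv2.cvtColor(c["pixels"],cv2.COLOR_RGB2HSV); m=cv2.inRange(h,lo,hi)
    n,l,s,ce=cv2.connectedComponentsWithStats(m); return [(tuple(ce[i].round(2)),int(s[i,4])) for i in range(1,n) if s[i,4]>=minA]
def load(n): return pickle.load(open(n,"rb"))
E
python3 - <<'E'
from h import *
t=load("top0.pkl");s=load("scene0.pkl")
for n,c in(("top",t),("scene",s)):
    print(n,"red",blobs(c,(0,120,60),(8,255,255))+blobs(c,(172,120,60),(180,255,255)))
    print("yel",blobs(c,(18,150,80),(30,255,255)));print("grn",blobs(c,(45,100,40),(80,255,255)))
    im=c["pixels"][:,:,::-1]
    cr=im[160:300,170:360] if n=="top" else im[180:285,205:345]
    cv2.imwrite(f"pics/{n}_crop.png",cv2.resize(cr,None,fx=4,fy=4,interpolation=cv2.INTER_CUBIC))
print(R.from_rotvec([-1.3583324 , -0.94046997,  0.9431788 ]).as_matrix().round(3))
E
```

```text
top red [((np.float64(227.35), np.float64(270.82)), 34)]
yel [((np.float64(278.25), np.float64(95.4)), 6977), ((np.float64(319.07), np.float64(213.38)), 29)]
grn [((np.float64(130.39), np.float64(264.7)), 99)]
scene red [((np.float64(340.76), np.float64(84.69)), 29), ((np.float64(120.1), np.float64(98.3)), 10), ((np.float64(258.33), np.float64(192.67)), 15)]
yel [((np.float64(396.35), np.float64(289.2)), 6278), ((np.float64(264.56), np.float64(258.08)), 25), ((np.float64(248.88), np.float64(384.41)), 254)]
grn [((np.float64(350.24), np.float64(89.15)), 68), ((np.float64(295.41), np.float64(153.46)), 41)]
[[ 0.35  -0.001 -0.937]
 [ 0.937 -0.002  0.35 ]
 [-0.002 -1.     0.   ]]
```

View pics/top_crop.png

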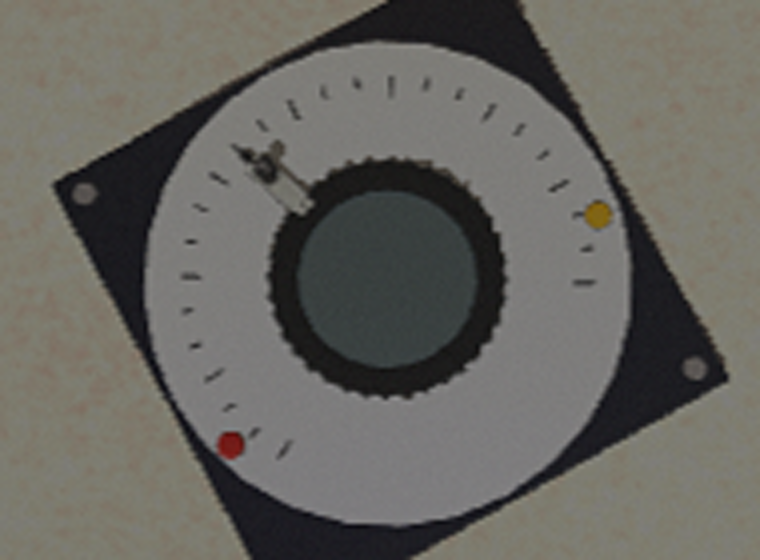

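View pics/scene_crop.png

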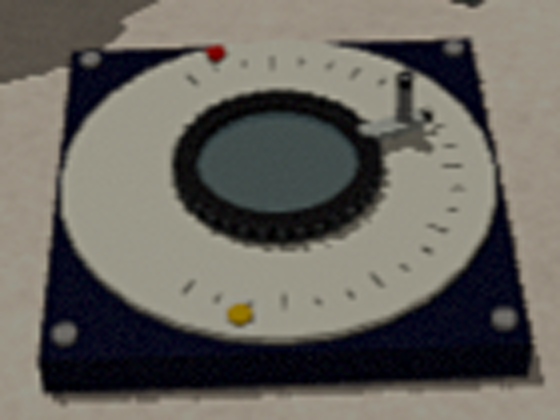

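Run:
```python
from h import *
t=load("top0.pkl");s=load("scene0.pkl")
g=t["pixels"]; h=cv2.cvtColor(g,cv2.COLOR_RGB2HSV)
m=((h[...,2]>110)&(h[...,1]<25)).astype(np.uint8)
m[:, :180]=0;m[:,350:]=0;m[:150]=0;m[310:]=0
m=cv2.morphologyEx(m,cv2.MORPH_OPEN,np.ones((3,3)))
cs,_=cv2.findContours(m,cv2.RETR_EXTERNAL,cv2.CHAIN_APPROX_NONE); c=max(cs,key=cv2.contourArea)
print(cv2.contourArea(c)); P=np.array([onz(t,p[0],36)[:2] for p in c])
A=np.c_[2*P,np.ones(len(P))];x=np.linalg.lstsq(A,(P**2).sum(1),rcond=None)[0];C=x[:2];print("centre",C,"r",np.sqrt(x[2]+C@C), np.std(np.linalg.norm(P-C,axis=1)))
f=lambda n,a,b:print(n,*two(t,a,s,b))
f("red",(227.35,270.82),(258.33,192.67));f("yel",(319.07,213.38),(264.56,258.08));f("btn",(130.4,264.7),(295.4,153.5));f("pin",(236.2,200),(306.2,199.2))
f("ctr",(266.75,229.5),(274.5,221))
red=onz(t,(227.35,270.82),40);yel=onz(t,(319.07,213.38),40);pin=onz(t,(236.2,200),83);tip=onz(t,(228.5,196.7),46);btn=onz(t,(130.4,264.7),52)
for n,p in dict(red=red,yel=yel,pin=pin,tip=tip,btn=btn).items():
    d=p[:2]-C;print(n,p.round(1),"r",np.linalg.norm(d).round(1),"az",np.degrees(np.arctan2(d[1],d[0])).round(1))
for u in [(170+85/4,160+193/4),(170+695/4,160+367/4),(244,307),(290.5,155)]: print(onz(t,u,30).round(1))
```

```text
11053.5
centre [532.31008943  28.36893761] r 121.87902822059264 5.003843451089374
red [446.50589807 107.44225522  38.4747444 ] 2.769169617522856
yel [563.28861854 -81.55257516  37.37561489] 2.157932340923276
btn [460.2298823  304.48178397  45.06773829] 2.8690118962234434
pin [585.52980551  85.90542653  82.06156032] 3.037401899098907
ctr [531.2400636   27.16058824  40.82528754] 0.3297204457643326
red [447.6 108.1  40. ] r 116.3 az 136.7
yel [563.9 -80.8  40. ] r 113.6 az -73.9
pin [586.7  86.6  83. ] r 79.7 az 46.9
tip [599.5 105.6  46. ] r 102.4 az 49.0
btn [461.2 303.3  52. ] r 284.0 az 104.5
[578.4 185.   30. ]
[ 485.  -130.8   30. ]
[374.2  74.9  30. ]
[689.9 -23.5  30. ]
```

```bash
python3 -m inch '[[-0.125,0,-0.228,0,0,0,-1],[-0.125,0,-0.228,0,0,0,-1],[-0.125,0,-0.228,0,0,0,-1],[-0.125,0,-0.228,0,0,0,-1],[-0.125,0,-0.228,0,0,0,-1],[-0.125,0,-0.228,0,0,0,-1],[-0.125,0,-0.228,0,0,0,-1],[-0.125,0,-0.228,0,0,0,-1]]'
python3 -m inch '[[-0.125,0,-0.228,0,0,0,-1],[-0.125,0,-0.228,0,0,0,-1],[-0.125,0,-0.228,0,0,0,-1],[-0.125,0,-0.228,0,0,0,-1],[-0.125,0,-0.228,0,0,0,-1],[-0.125,0,-0.228,0,0,0,-1],[-0.125,0,-0.228,0,0,0,-1],[-0.125,0,-0.228,0,0,0,-1]]'
cat >> h.py <<'E'
def pose():
    from station import monitor
    s=monitor.read_state(); return s["clock"],np.array(s["eef_pos"]),R.from_rotvec(s["eef_rot"]).as_matrix(),s
def plan(target,zaz=None):
    "print shift in tool axes (units) to world target, and turn (units, about tool y) to bring tool z azimuth to zaz deg"
    ck,p,M,s=pose(); d=M.T@(np.array(target)-p)
    a=np.degrees(np.arctan2(M[1,2],M[0,2])); 
    print("t",ck,"pos",p.round(1),"ydown",M[:,1].round(4),"zaz",a.round(2),"F",s["contact_force"].round(1),"w",round(s["gripper_width"],1))
    print("shift mm",d.round(1),"units",(d/150).round(4), "turn y units", None if zaz is None else round(-(((zaz-a+180)%360)-180)/360,4))
E
python3 - <<'E'
from h import *
plan((608,65.5,130),137.3)
E
```

```text
clock: 0.9
eef_pos: [405.7, 300.9, 256.0]
eef_rot: [-1.357, -0.941, 0.942]
contact_force: [-0.6, -0.1, 0.3]
gripper_width: 0.3
clock: 1.7
eef_pos: [609.5, 64.6, 255.7]
eef_rot: [-1.357, -0.941, 0.942]
contact_force: [0.1, 0.7, 0.6]
gripper_width: -0.3
t 1.7 pos [609.5  64.6 255.7] ydown [-1.e-03  2.e-04 -1.e+00] zaz 159.49 F [0.1 0.7 0.6] w -0.3
shift mm [  0.3 125.7   1.6] units [0.0022 0.8383 0.0105] turn y units 0.0616
```

Turn in place and descend to TCP z≈130, then look from both cameras.

```bash
python3 -m inch '[[0,0.14,0.0105,0,0.0154,0,-1],[0,0.14,0,0,0.0154,0,-1],[0,0.14,0,0,0.0154,0,-1],[0,0.14,0,0,0.0154,0,-1],[0,0.14,0,0,0,0,-1],[0,0.138,0,0,0,0,-1],[0,0,0,0,0,0,-1],[0,0,0,0,0,0,-1]]'
python3 - <<'E'
from h import *
from station import capture
plan((608,65.5,87),137.3)
for n in("top","scene"):
    c=capture(n);pickle.dump(c,open(n+"1.pkl","wb")); im=c["pixels"][:,:,::-1]
    cr=im[140:300,170:360] if n=="top" else im[130:285,205:365]
    cv2.imwrite(f"pics/{n}1.png",cv2.resize(cr,None,fx=3.6,fy=3.6,interpolation=cv2.INTER_CUBIC))
E
```

```text
clock: 2.5
eef_pos: [607.0, 66.5, 130.3]
eef_rot: [-1.472, -0.644, 0.646]
contact_force: [0.6, -0.3, -0.0]
gripper_width: 0.1
t 2.5 pos [607.   66.5 130.3] ydown [-1.5e-03  1.0e-04 -1.0e+00] zaz 137.32 F [ 0.6 -0.3 -0. ] w 0.1
shift mm [-0.  43.3 -1.5] units [-2.000e-04  2.887e-01 -1.010e-02] turn y units 0.0001
```

View pics/top1.png

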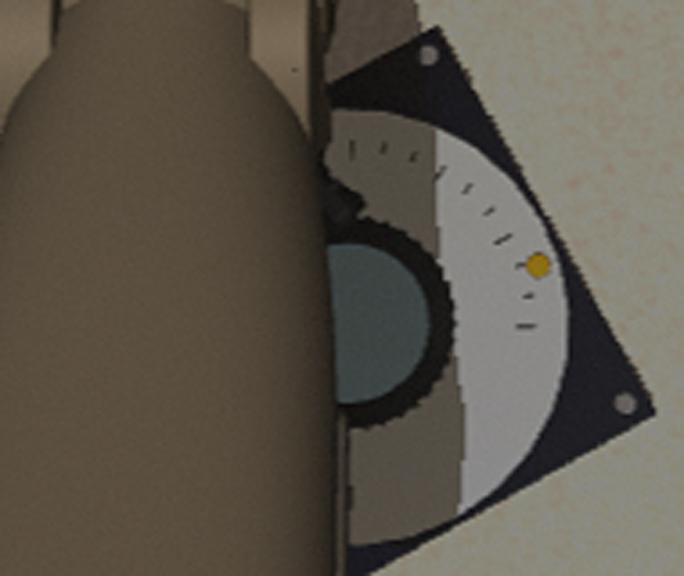

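View pics/scene1.png

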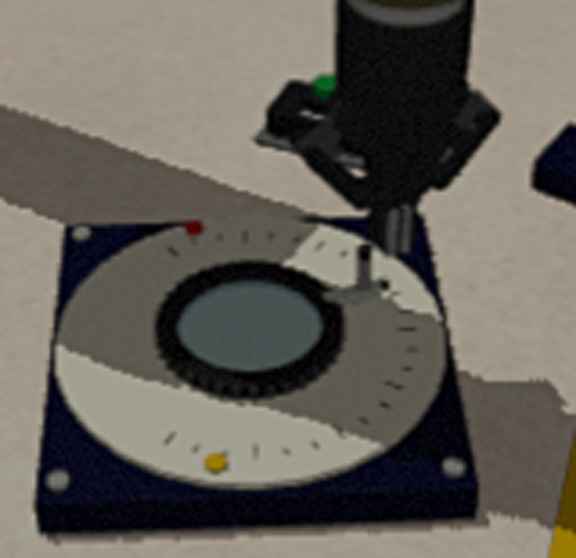

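The arm hides the work from the top camera. The scene view shows the fingertips near crop (398,250), above and behind the pin. I'll check the tip height by projecting the expected tip into that view.

Run:
```python
from h import *
s=load("scene1.pkl")
cat=lambda P:cv2.projectPoints(np.array(P,float),*(lambda M:(cv2.Rodrigues(M.T)[0],-M.T@np.array(s["xyz"])))(R.from_rotvec(s["attitude"]).as_matrix()),np.array(s["intrinsics"]),np.array(s["distortion"]))[0][:,0]
p=np.array([607,66.5,130.3])
x=np.array([np.cos(np.radians(47.3)),np.sin(np.radians(47.3)),0]);z=np.array([-x[1],x[0],0])
Q=[p-[0,0,h]+a*x+b*z for h in(25,) for a in(-14.5,14.5) for b in(-11,11)]+[[586.5,85.5,83]]
print(((cat(Q)-[205,130])*3.6).round(0))
```

```text
[[374. 263.]
 [359. 242.]
 [417. 252.]
 [402. 231.]
 [368. 248.]]
```

```bash
python3 -m inch '[[0,0.05,-0.01,0,0,0,-1],[0,0.05,0,0,0,0,-1],[0,0.05,0,0,0,0,-1],[0,0.05,0,0,0,0,-1],[0,0.05,0,0,0,0,-1],[0,0.04,0,0,0,0,-1],[0,0,0,0,0,0,-1],[0,0,0,0,0,0,-1]]'
python3 - <<'E'
from h import *
from station import capture
plan((608,65.5,87),137.3)
for n in("scene",):
    c=capture(n);pickle.dump(c,open(n+"2.pkl","wb")); im=c["pixels"][:,:,::-1]
    cr=im[130:285,205:365]
    cv2.imwrite(f"pics/{n}2.png",cv2.resize(cr,None,fx=3.6,fy=3.6,interpolation=cv2.INTER_CUBIC))
for al in (4,5):
    a=np.radians(al);c,s=np.cos(a),np.sin(a);print(al,(80*(c-1)+16*s)/150,(80*s+16*(1-c))/150,-al/360)
E
```

```text
clock: 3.4
eef_pos: [608.4, 65.5, 86.9]
eef_rot: [-1.472, -0.645, 0.646]
contact_force: [-0.7, 0.1, 0.0]
gripper_width: -0.0
t 3.4 pos [608.4  65.5  86.9] ydown [-3.e-04  1.e-04 -1.e+00] zaz 137.33 F [-0.7  0.1  0. ] w -0.0
shift mm [-0.3 -0.1  0.3] units [-0.0021 -0.0006  0.0019] turn y units 0.0001
4 0.006141517337946271 0.03746328730248558 -0.011111111111111112
5 0.007267118208681162 0.04688896166896483 -0.013888888888888888
```

View pics/scene2.png

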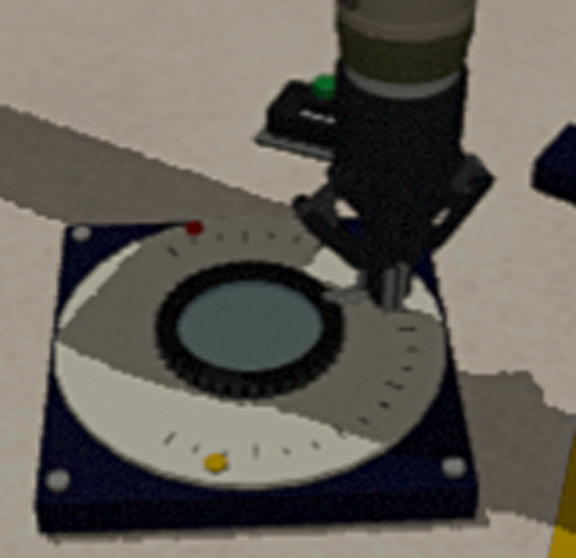

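Fingers are behind the pin, above the lever. Close the gap gently, then sweep along the arc.

```bash
python3 -m inch '[[0,0,0.015,0,0,0,-1],[0,0,0.015,0,0,0,-1],[0,0,0.015,0,0,0,-1],[0,0,0.015,0,0,0,-1],[0,0,0.012,0,0,0,-1],[0,0,0.012,0,0,0,-1],[0,0,0.008,0,0,0,-1],[0,0,0,0,0,0,-1]]'
python3 -m inch '[[0.006,0,0.0375,0,-0.0111,0,-1],[0.006,0,0.0375,0,-0.0111,0,-1],[0.006,0,0.0375,0,-0.0111,0,-1],[0.006,0,0.0375,0,-0.0111,0,-1],[0.006,0,0.0375,0,-0.0111,0,-1],[0.006,0,0.0375,0,-0.0111,0,-1],[0.006,0,0.0375,0,-0.0111,0,-1],[0,0,0,0,0,0,-1]]'
cat >> h.py <<'E'
def look(n):
    from station import capture
    c=capture("scene");pickle.dump(c,open(n+".pkl","wb"))
    cv2.imwrite(f"pics/{n}.png",cv2.resize(c["pixels"][130:285,205:365,::-1],None,fx=3.6,fy=3.6,interpolation=cv2.INTER_CUBIC))
def arc(behind=16,C=(531.8,27)):
    ck,p,M,s=pose(); z=M[:2,2];x=M[:2,0];r=p[:2]-np.array(C); q=r+behind*z
    print("pos",p.round(1),"p tool",(r@x).round(1),(r@z).round(1),"implied pin az",np.degrees(np.arctan2(q[1],q[0])).round(1),"r",np.linalg.norm(q).round(1),"tool az",np.degrees(np.arctan2(x[1],x[0])).round(1),"F",s["contact_force"].round(1),ck)
E
python3 - <<'E'
from h import *
arc();look("s3")
E
```

```text
clock: 4.25
eef_pos: [598.2, 75.0, 87.1]
eef_rot: [-1.473, -0.645, 0.645]
contact_force: [-0.6, -0.5, 0.2]
gripper_width: 0.2
clock: 5.05
eef_pos: [567.7, 100.4, 87.2]
eef_rot: [-1.319, -1.019, 1.019]
contact_force: [0.0, 0.5, -1.1]
gripper_width: -0.3
pos [567.7 100.4  87.2] p tool 80.1 -16.1 implied pin az 75.3 r 80.1 tool az 75.3 F [ 0.   0.5 -1.1] 5.05
```

View pics/s3.png

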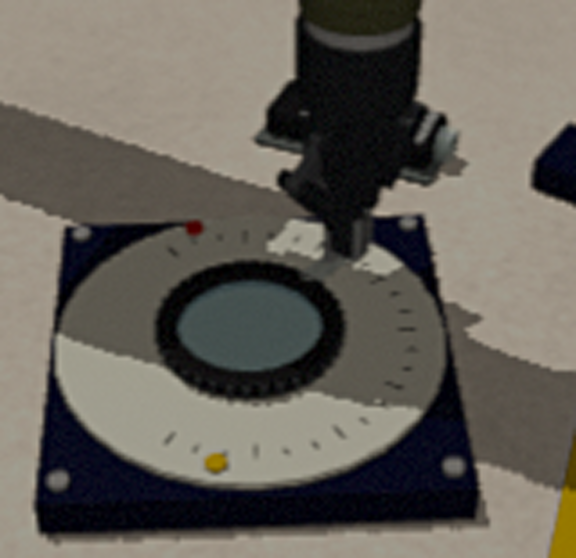

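The lever is moving with the fingers and the tool is tracking the arc. I'll carry on to about 8° short of red.

```bash
python3 -m inch '[[0.006,0,0.0375,0,-0.0111,0,-1],[0.006,0,0.0375,0,-0.0111,0,-1],[0.006,0,0.0375,0,-0.0111,0,-1],[0.006,0,0.0375,0,-0.0111,0,-1],[0.006,0,0.0375,0,-0.0111,0,-1],[0.006,0,0.0375,0,-0.0111,0,-1],[0.006,0,0.0375,0,-0.0111,0,-1],[0,0,0,0,0,0,-1]]'
python3 -m inch '[[0.006,0,0.0375,0,-0.0111,0,-1],[0.006,0,0.0375,0,-0.0111,0,-1],[0.006,0,0.0375,0,-0.0111,0,-1],[0.006,0,0.0375,0,-0.0111,0,-1],[0.006,0,0.0375,0,-0.0111,0,-1],[0.003,0,0.0188,0,-0.0056,0,-1],[0,0,0,0,0,0,-1],[0,0,0,0,0,0,-1]]'
python3 - <<'E'
from h import *
arc();look("s4")
E
```

```text
clock: 5.9
eef_pos: [529.1, 108.1, 87.1]
eef_rot: [-1.091, -1.377, 1.377]
contact_force: [0.3, 0.3, -0.6]
gripper_width: 0.6
clock: 6.7
eef_pos: [499.4, 100.9, 87.2]
eef_rot: [-0.854, -1.645, 1.645]
contact_force: [-0.4, 0.6, -0.6]
gripper_width: 0.0
pos [499.4 100.9  87.2] p tool 79.1 -16.0 implied pin az 125.1 r 79.1 tool az 125.1 F [-0.4  0.6 -0.6] 6.7
```

View pics/s4.png

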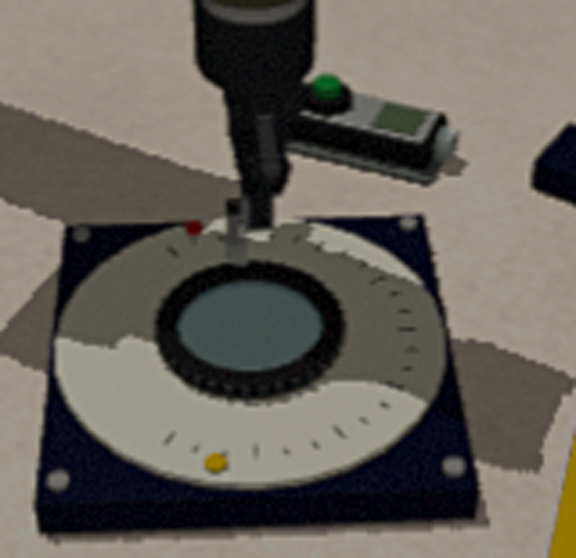

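Run:
```python
from h import *
s0=load("scene0.pkl");s=load("s4.pkl")
C=onz(s0,(274.5,221),45)[:2];print(C)
for n,u,z in(("red",(258.33,192.67),40),("yel",(264.56,258.08),40),("pin0",(306.2,199.2),83),("pin",(205+235/3.6,130+204/3.6),83)):
    d=onz(s0,u,z)[:2]-C;print(n,np.linalg.norm(d),np.degrees(np.arctan2(d[1],d[0])))
```

```text
[533.21945581  22.99932129]
red 119.3443970404703 136.67242734869853
yel 111.50383489064787 -74.18193718274303
pin0 79.70573149002065 49.70195582593085
pin 80.70309658827055 123.39256845676992
```

```bash
python3 -m inch '[[0.0035,0,0.021,0,-0.00625,0,-1],[0.0035,0,0.021,0,-0.00625,0,-1],[0.0035,0,0.021,0,-0.00625,0,-1],[0.0035,0,0.021,0,-0.00625,0,-1],[0.0015,0,0.009,0,-0.0027,0,-1],[0,0,0,0,0,0,-1],[0,0,0,0,0,0,-1],[0,0,0,0,0,0,-1]]'
python3 - <<'E'
from h import *
arc();look("s5")
E
```

```text
clock: 7.55
eef_pos: [486.9, 94.0, 87.0]
eef_rot: [-0.726, -1.762, 1.762]
contact_force: [-0.0, 0.5, 0.1]
gripper_width: -0.3
pos [486.9  94.   87. ] p tool 79.1 -15.9 implied pin az 135.3 r 79.1 tool az 135.2 F [-0.   0.5  0.1] 7.55
```

View pics/s5.png

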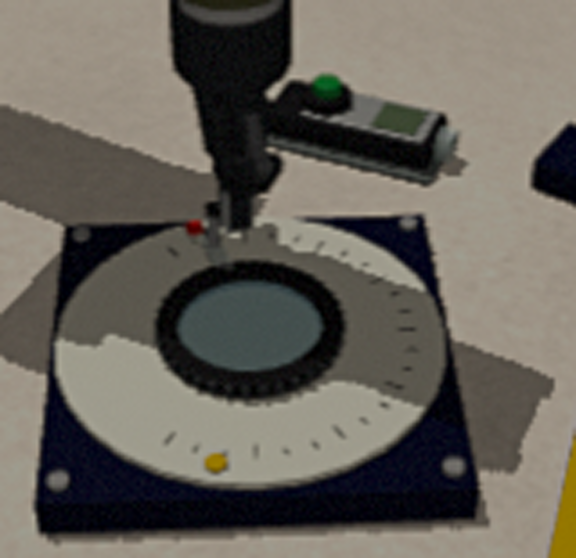

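Back off behind the pin, lift, and go toward the meter so the top camera is free.

```bash
python3 -m inch '[[0,0,-0.04,0,0,0,-1],[0,0,-0.07,0,0,0,-1],[0,0,-0.07,0,0,0,-1],[0,-0.15,0,0,0,0,-1],[0,-0.2,0,0,0,0,-1],[0,-0.2,0,0,0,0,-1],[0,0,0,0,0,0,-1],[0,0,0,0,0,0,-1]]'
python3 - <<'E'
from h import *
plan((461,304,125))
E
```

```text
clock: 8.4
eef_pos: [506.9, 113.8, 170.2]
eef_rot: [-0.728, -1.765, 1.763]
contact_force: [0.4, -0.7, -0.6]
gripper_width: -0.3
t 8.4 pos [506.9 113.8 170.2] ydown [ 2.2e-03  3.0e-04 -1.0e+00] zaz -134.74 F [ 0.4 -0.7 -0.6] w -0.3
shift mm [ 166.5   45.2 -102.7] units [ 1.11    0.3011 -0.6848] turn y units None
```

```bash
python3 -m inch '[[0.18,0,-0.11,0,0,0,-1],[0.2,0,-0.12,0,0,0,-1],[0.2,0,-0.12,0,0,0,-1],[0.2,0,-0.12,0,0,0,-1],[0.2,0,-0.12,0,0,0,-1],[0.13,0,-0.095,0,0,0,-1],[0,0,0,0,0,0,-1],[0,0,0,0,0,0,-1]]'
python3 - <<'E'
from h import *
from station import capture
plan((461,304,125))
c=capture("top");pickle.dump(c,open("t6.pkl","wb"))
im=c["pixels"][:,:,::-1];cv2.imwrite("pics/t6.png",cv2.resize(im[160:300,170:360],None,fx=4,fy=4,interpolation=cv2.INTER_CUBIC));look("s6")
E
```

```text
clock: 9.2
eef_pos: [459.1, 303.6, 168.2]
eef_rot: [-0.723, -1.761, 1.765]
contact_force: [0.1, 0.2, 0.7]
gripper_width: -0.2
t 9.2 pos [459.1 303.6 168.2] ydown [-0.0021 -0.0013 -1.    ] zaz -134.68 F [0.1 0.2 0.7] w -0.2
shift mm [-1.1 43.1 -1.7] units [-0.0073  0.2877 -0.0112] turn y units None
```

View pics/t6.png

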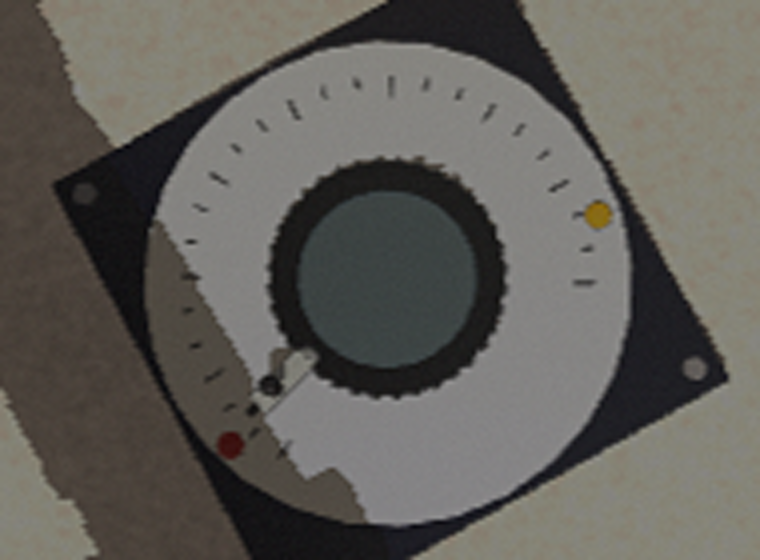

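View pics/s6.png

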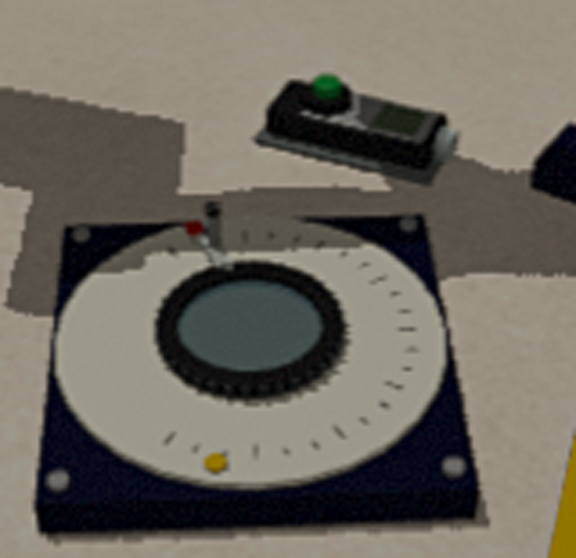

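Run:
```python
from h import *
t=load("t6.pkl");t0=load("top0.pkl")
U=lambda x,y:(170+(x+.5)/4-.5,160+(y+.5)/4-.5)
# glass and disc centres by masks
g=cv2.cvtColor(t["pixels"],cv2.COLOR_RGB2HSV)
b=blobs(t,(80,30,40),(110,110,140),500);print(b)
cs=[onz(t,U(388,283),36),onz(t,U(387,278),50),onz(t,U(388,279.5),46)]
print(np.round(cs,1))
h=cv2.cvtColor(t0["pixels"],cv2.COLOR_RGB2GRAY)
red0=onz(t0,(227.35,270.82),40); r2=blobs(t,(0,120,30),(8,255,255),5)+blobs(t,(172,120,30),(180,255,255),5);print(r2)
pin=onz(t,U(269.5,385),83); tip=onz(t,U(252,410),46)
for C in cs+[np.array([531.8,27,0])]:
    f=lambda p:np.degrees(np.arctan2(p[1]-C[1],p[0]-C[0])).round(2)
    print("red",f(red0),"pin",f(pin),np.hypot(*(pin-C)[:2]).round(1),"tip",f(tip),np.hypot(*(tip-C)[:2]).round(1))
cv2.imwrite("pics/t6z.png",cv2.resize(t["pixels"][236:281,216:276,::-1],None,fx=12,fy=12,interpolation=cv2.INTER_CUBIC)*1)
```

```text
[]
[[530.   27.6  36. ]
 [531.2  27.8  50. ]
 [530.9  27.4  46. ]]
[((np.float64(227.12), np.float64(270.88)), 33)]
red 135.71 pin 133.52 78.9 tip 133.26 95.0
red 136.16 pin 134.2 79.7 tip 133.83 95.7
red 135.89 pin 133.81 79.7 tip 133.51 95.7
red 136.08 pin 134.11 80.6 tip 133.76 96.6
```

View pics/t6z.png

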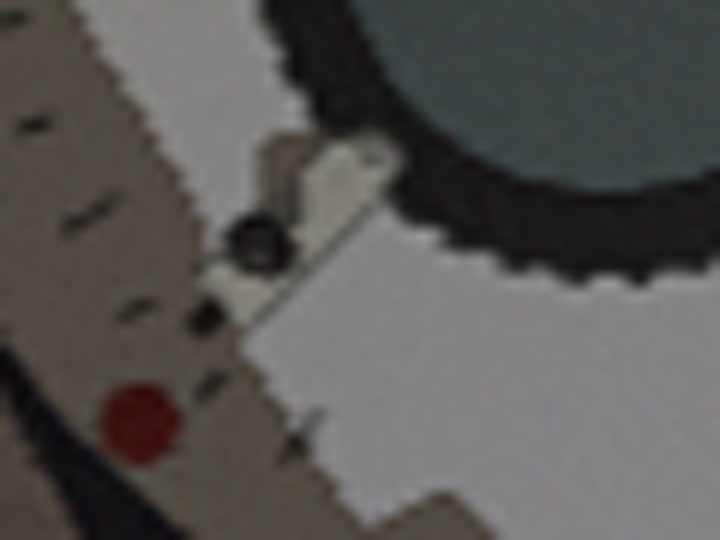

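The pointer is about 2° (4 mm) short of the red centre, so I'll return by the same path and push 3 mm further.

```bash
python3 -m inch '[[-0.15,0,0.09,0,0,0,-1],[-0.2,0,0.12,0,0,0,-1],[-0.2,0,0.12,0,0,0,-1],[-0.2,0,0.12,0,0,0,-1],[-0.2,0,0.12,0,0,0,-1],[-0.165,0,0.105,0,0,0,-1],[0,0,0,0,0,0,-1],[0,0,0,0,0,0,-1]]'
python3 - <<'E'
from h import *
plan((506.9,113.8,87),-134.74)
E
```

```text
clock: 10.1
eef_pos: [507.3, 112.3, 169.5]
eef_rot: [-0.728, -1.76, 1.76]
contact_force: [-0.8, -0.2, 0.5]
gripper_width: -0.3
t 10.1 pos [507.3 112.3 169.5] ydown [-4.e-04  3.e-04 -1.e+00] zaz -134.96 F [-0.8 -0.2  0.5] w -0.3
shift mm [ 1.3 82.5 -0.8] units [ 0.0087  0.5497 -0.0051] turn y units -0.0006
```

```bash
python3 -m inch '[[0.009,0.1,-0.005,0,0,0,-1],[0,0.1,0,0,0,0,-1],[0,0.1,0,0,0,0,-1],[0,0.1,0,0,0,0,-1],[0,0.1,0,0,0,0,-1],[0,0.05,0,0,0,0,-1],[0,0,0,0,0,0,-1],[0,0,0,0,0,0,-1]]'
python3 - <<'E'
from h import *
plan((486.9,94.0,87),-132.8);plan((484.6,91.9,87),-132.8)
E
```

```text
clock: 10.9
eef_pos: [507.0, 115.7, 87.4]
eef_rot: [-0.726, -1.763, 1.763]
contact_force: [0.7, -0.7, 0.5]
gripper_width: -0.5
t 10.9 pos [507.  115.7  87.4] ydown [ 2.e-04  2.e-04 -1.e+00] zaz -134.73 F [ 0.7 -0.7  0.5] w -0.5
shift mm [-1.   0.4 29.5] units [-0.0064  0.0029  0.1969] turn y units -0.0054
t 10.9 pos [507.  115.7  87.4] ydown [ 2.e-04  2.e-04 -1.e+00] zaz -134.73 F [ 0.7 -0.7  0.5] w -0.5
shift mm [-0.8  0.4 32.6] units [-0.0053  0.0029  0.2176] turn y units -0.0054
```

```bash
python3 -m inch '[[-0.005,0,0.05,0,0,0,-1],[0,0,0.05,0,0,0,-1],[0,0,0.04,0,0,0,-1],[0,0,0.03,0,0,0,-1],[0,0,0.02,0,-0.0025,0,-1],[0,0,0.015,0,-0.0025,0,-1],[0,0,0.013,0,0,0,-1],[0,0,0,0,0,0,-1]]'
python3 - <<'E'
from h import *
arc()
E
```

```text
clock: 11.7
eef_pos: [484.5, 91.3, 87.1]
eef_rot: [-0.702, -1.783, 1.783]
contact_force: [0.3, 0.4, 0.1]
gripper_width: -0.1
pos [484.5  91.3  87.1] p tool 78.4 -14.8 implied pin az 137.9 r 78.5 tool az 137.0 F [0.3 0.4 0.1] 11.7
```

Now back off, lift, and check from above again.

```bash
python3 -m inch '[[0,0,-0.04,0,0,0,-1],[0,0,-0.07,0,0,0,-1],[0,0,-0.08,0,0,0,-1],[0,-0.15,0,0,0,0,-1],[0,-0.2,0,0,0,0,-1],[0,-0.2,0,0,0,0,-1],[0,0,0,0,0,0,-1],[0,0,0,0,0,0,-1]]'
python3 - <<'E'
from h import *
plan((461,304,168),-134.7)
E
```

```text
clock: 12.5
eef_pos: [505.1, 113.0, 170.1]
eef_rot: [-0.703, -1.785, 1.783]
contact_force: [-0.1, -0.1, -0.3]
gripper_width: -0.1
t 12.5 pos [505.1 113.  170.1] ydown [ 2.1e-03  3.0e-04 -1.0e+00] zaz -132.92 F [-0.1 -0.1 -0.3] w -0.1
shift mm [ 162.4    2.1 -109.8] units [ 1.0824  0.014  -0.732 ] turn y units 0.0049
```

```bash
python3 -m inch '[[0.17,0,-0.12,0,0,0,-1],[0.2,0,-0.13,0,0,0,-1],[0.2,0,-0.13,0,0,0,-1],[0.2,0,-0.13,0,0,0,-1],[0.2,0,-0.13,0,0,0,-1],[0.112,0.014,-0.092,0,0,0,-1],[0,0,0,0,0,0,-1],[0,0,0,0,0,0,-1]]'
python3 - <<'E'
from h import *
from station import capture
plan((461,304,100))
c=capture("top");pickle.dump(c,open("t7.pkl","wb"))
cv2.imwrite("pics/t7z.png",cv2.resize(c["pixels"][236:281,216:276,::-1],None,fx=12,fy=12,interpolation=cv2.INTER_CUBIC))
E
```

```text
clock: 13.3
eef_pos: [459.2, 303.4, 166.0]
eef_rot: [-0.699, -1.782, 1.786]
contact_force: [0.7, 1.0, 1.1]
gripper_width: 0.2
t 13.3 pos [459.2 303.4 166. ] ydown [-0.0022 -0.0014 -1.    ] zaz -132.88 F [0.7 1.  1.1] w 0.2
shift mm [-1.  66.  -1.9] units [-0.0065  0.44   -0.0124] turn y units None
```

View pics/t7z.png

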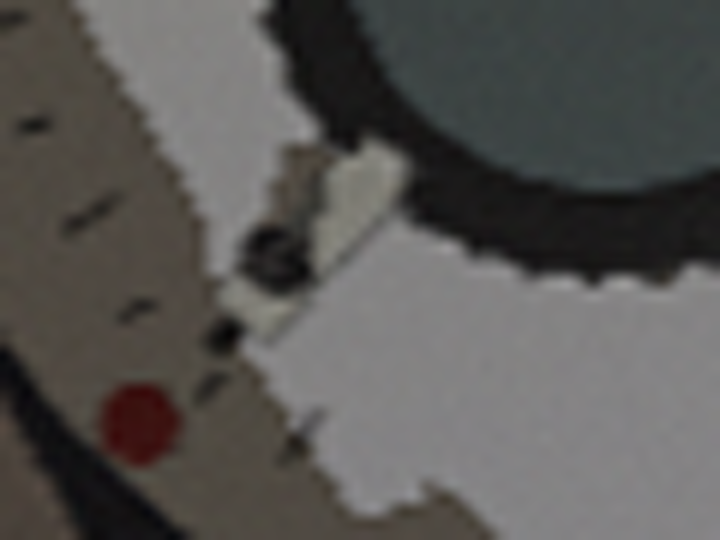

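```bash
python3 - <<'E'
from h import *
t=load("t7.pkl")
U=lambda x,y:(216+(x+.5)/12-.5,236+(y+.5)/12-.5)
red=onz(t,(227.2,270.85),40);red2=onz(t,U(140,425),40)
pin=onz(t,U(277,258),83); tip=onz(t,U(224,335),47)
for C in [(531.8,27),(531.2,27.8),(530.9,27.4),(530,27.6)]:
    f=lambda p:np.degrees(np.arctan2(p[1]-C[1],p[0]-C[0])).round(2)
    print("red",f(red),f(red2),"pin",f(pin),"tip",f(tip),"miss mm",np.round(115*np.radians([f(pin)-f(red),f(tip)-f(red)]),1))
s=load("s5.pkl")
E
python3 - <<'E'
from h import *
look("s7")
E
```

```text
red 135.99 136.07 pin 136.89 tip 136.31 miss mm [1.8 0.6]
red 136.07 136.15 pin 137.01 tip 136.41 miss mm [1.9 0.7]
red 135.82 135.91 pin 136.65 tip 136.11 miss mm [1.7 0.6]
red 135.58 135.67 pin 136.31 tip 135.82 miss mm [1.5 0.5]
```

View pics/s7.png

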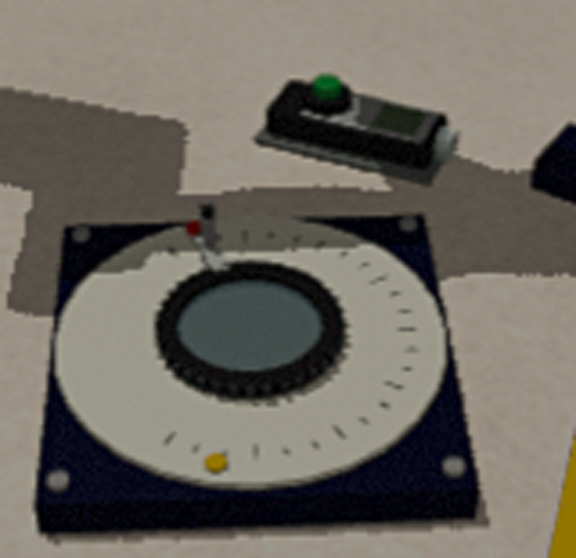

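The pointer is now within 1–2 mm of the red centre's line. Next is the button: descend to just above it, then press slowly.

```bash
python3 -m inch '[[-0.006,0.12,-0.011,0,0,0,-1],[0,0.15,0,0,0,0,-1],[0,0.12,0,0,0,0,-1],[0,0.1,0,0,0,0,-1],[0,0.07,0,0,0,0,-1],[0,0,0,0,0,0,-1],[0,0,0,0,0,0,-1],[0,0,0,0,0,0,-1]]'
python3 - <<'E'
from h import *
plan((461,304,70));look("s8")
E
```

```text
clock: 14.2
eef_pos: [462.6, 303.9, 84.4]
eef_rot: [-0.703, -1.785, 1.782]
contact_force: [0.8, 0.4, -0.3]
gripper_width: -0.3
t 14.2 pos [462.6 303.9  84.4] ydown [ 1.5e-03  8.0e-04 -1.0e+00] zaz -132.99 F [ 0.8  0.4 -0.3] w -0.3
shift mm [ 1.2 14.4  1. ] units [0.008  0.0962 0.007 ] turn y units None
```

View pics/s8.png

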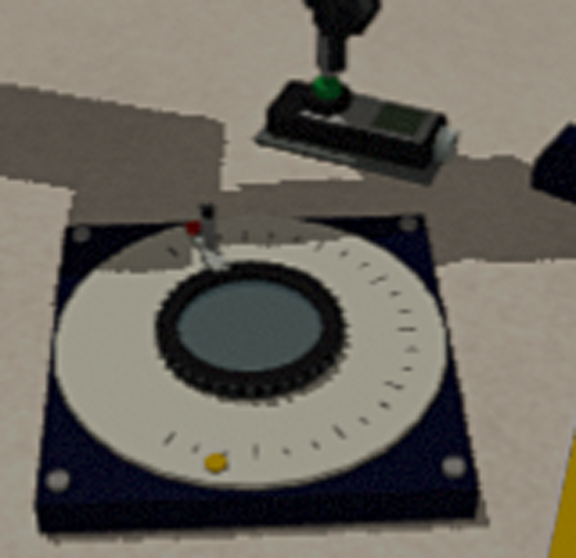

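```bash
python3 -m inch '[[0.008,0.015,0.007,0,0,0,-1],[0,0.015,0,0,0,0,-1],[0,0.013,0,0,0,0,-1],[0,0.013,0,0,0,0,-1],[0,0.013,0,0,0,0,-1],[0,0.01,0,0,0,0,-1],[0,0,0,0,0,0,-1],[0,0,0,0,0,0,-1]]'
python3 - <<'E'
from h import *
plan((461,304,70))
E
```

```text
clock: 15.05
eef_pos: [460.2, 304.0, 71.8]
eef_rot: [-0.702, -1.784, 1.783]
contact_force: [-1.0, -0.7, 3.2]
gripper_width: -0.1
t 15.05 pos [460.2 304.   71.8] ydown [-0.e+00  3.e-04 -1.e+00] zaz -132.96 F [-1.  -0.7  3.2] w -0.1
shift mm [-0.6  1.8 -0.6] units [-0.0041  0.0121 -0.0037] turn y units None
```

3.2 N, so nearly down. I'll go on in small steps until the stop is felt.

```bash
python3 -m inch '[[0,0.005,0,0,0,0,-1],[0,0.004,0,0,0,0,-1],[0,0,0,0,0,0,-1],[0,0,0,0,0,0,-1],[0,0,0,0,0,0,-1],[0,0,0,0,0,0,-1],[0,0,0,0,0,0,-1],[0,0,0,0,0,0,-1]]'
python3 - <<'E'
from h import *
plan((461,304,70));look("s9")
E
```

```text
clock: 15.85
eef_pos: [460.2, 304.0, 71.0]
eef_rot: [-0.702, -1.784, 1.783]
contact_force: [-2.7, -1.3, 7.5]
gripper_width: 0.0
t 15.85 pos [460.2 304.   71. ] ydown [ 4.e-04  4.e-04 -1.e+00] zaz -132.96 F [-2.7 -1.3  7.5] w 0.0
shift mm [-0.6  1.  -0.5] units [-0.0041  0.0065 -0.0036] turn y units None
```

View pics/s9.png

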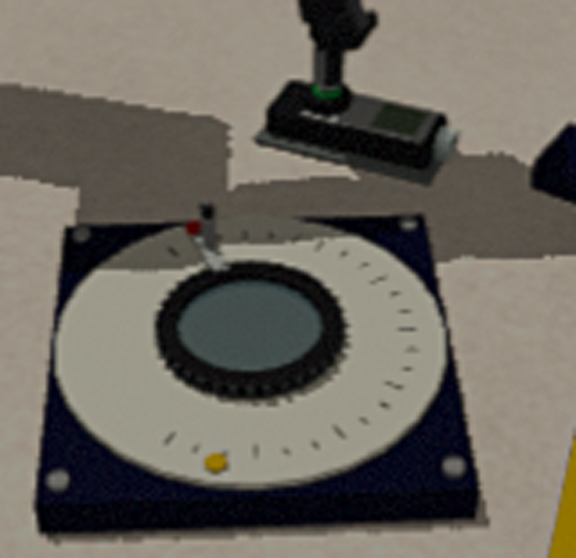

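Vertical force is 7.5 N, above the 4 N spring force, and tip z is 46 mm, so the button is fully down. Release and lift.

```bash
python3 -m inch '[[0,-0.03,0,0,0,0,-1],[0,-0.06,0,0,0,0,-1],[0,-0.15,0,0,0,0,-1],[0,-0.2,0,0,0,0,-1],[0,-0.2,0,0,0,0,-1],[0,-0.1,0,0,0,0,-1],[0,0,0,0,0,0,-1],[0,0,0,0,0,0,-1]]'
python3 - <<'E'
from h import *
from station import capture
plan((461,304,70));look("s10")
c=capture("top");pickle.dump(c,open("t10.pkl","wb"));cv2.imwrite("pics/t10.png",c["pixels"][:,:,::-1])
t=load("top0.pkl")
for n,k in(("t0",t),("t10",c)): print(n,blobs(k,(105,120,40),(125,255,200),200),blobs(k,(10,120,60),(20,255,255),20))
d=np.abs(c["pixels"][230:280,215:275].astype(int)-load("t7.pkl")["pixels"][230:280,215:275]).sum(2);print("lever diff vs t7",d.max(),d.mean())
E
```

```text
clock: 16.7
eef_pos: [460.3, 303.8, 181.1]
eef_rot: [-0.702, -1.783, 1.783]
contact_force: [-0.7, 0.2, -0.0]
gripper_width: 0.1
t 16.7 pos [460.3 303.8 181.1] ydown [ 3.e-04 -0.e+00 -1.e+00] zaz -132.97 F [-0.7  0.2 -0. ] w 0.1
shift mm [ -0.4 111.1  -0.6] units [-0.0026  0.7405 -0.0042] turn y units None
t0 [((np.float64(438.17), np.float64(249.54)), 2134)] [((np.float64(433.24), np.float64(167.16)), 174)]
t10 [((np.float64(438.13), np.float64(249.47)), 2126)] [((np.float64(433.23), np.float64(167.13)), 175)]
lever diff vs t7 199 6.656
```

View pics/t10.png

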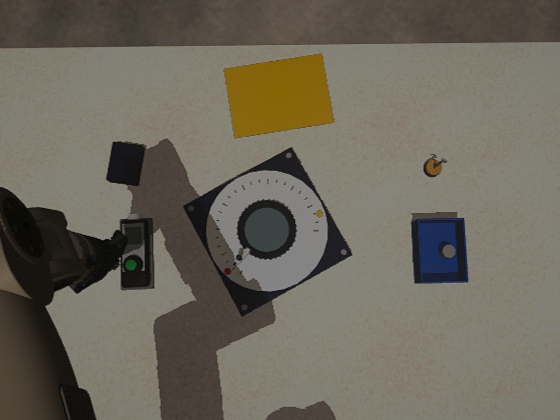

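View pics/s10.png

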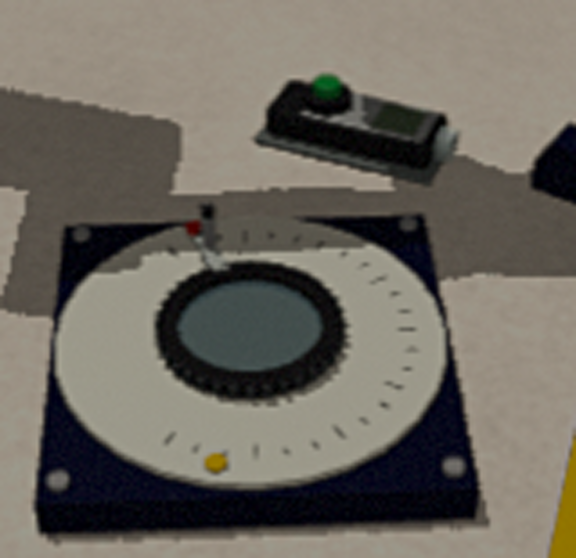

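The button is up again, the lever is still pointing at red (the image difference is the moved shadow), and the bin, hanger and case are where they were. Handing in.

```bash
python3 -c "
from station import ticket
print(ticket.close_job())"
```

```text
the job is handed in; nothing more can be done
None
```

I pushed the lever to the red marker with the shut fingertips, pressed the light meter's green button fully down and let go. I then handed the job in at about 16.8 s; no verdict is reported.

- **Pointer:** the first push stopped about 2° (4 mm) short, so I went back and pushed about 3 mm further. The last measurement from the top camera, taken before the press, put the pointer line about 0.6 mm past the red centre by the pointer and about 1.8 mm by the pin. The two disagree by about 1 mm, but both are inside the 5 mm allowed. After the press I checked the lever only by eye in both cameras, and it looked unmoved. A raw image comparison did show differences there, which I put down to the arm's shadow moving.
- **Button:** the vertical force reached 7.5 N against the 4 N spring, with the fingertips calculated to be 46 mm above the bench, where the button is fully down. The picture after release shows it up again.
- **Other objects:** the bin and hanger are in the same image positions as at the start, to within 0.1 pixel. I checked the case and the bin's weight by eye only, and both looked unmoved. The arm was clear of everything when I handed in.

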